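# Weigh a polished stone under the sprung draught cover of a carat scale

### The job

Get the dark red stone ready to be weighed: press the red thumb button of the carat scale so that its clear draught cover springs wide open, set the stone down gently and flat in the middle of the pan and let go of it, then swing the cover shut again and press it down until its latch snaps and it stays closed. The scale is a delicate instrument whose levelling feet are screwed out by an unknown amount, so feel for each contact, push no harder than about 15 N on any part of it, and leave the teal stone, the cord spool and the dish of pebbles where they are.

Things in the scene. Friction and masses are not known exactly. Their poses are not given: they have to be found in the camera images.
- scale: Carat scale fixed on the bench: white/grey housing on 4 levelling feet. Origin on the bench under the pan's centre, z up, -x is the front (button) end. Housing x -130 to +66, y -75 to +75, deck top z 46 (mm). The feet's setting is NOT measured: all heights told for the scale, and the z of its four *_spot points, are for feet half way; the real scale stands up to 6 mm higher or lower.
- button_spot (a point): Centre of the top of the red ridged thumb button, unpressed (feet half way; true height within 6 mm). Axes as scale. Button 26 mm (x) by 30 mm (y), 12 mm proud of the deck. Press straight down: spring of 1.5 N at first, the latch lets go after about 5 mm at 3 to 4 N, firm stop at 6.5 mm. The steel latch hook stands 26 to 36 mm behind it (+x), 5 mm higher than its top.
- pan_spot (a point): Centre of the top of the round bright steel pan, 80 mm across (feet half way; true height within 6 mm), 10 mm above the deck; axes as scale. It gives way up to 1.5 mm under load. It lies under the clear draught cover and is bare when the cover is open.
- bar_spot (a point): With the cover SHUT (does not move with it): centre of the grey bar, 20 mm wide, 120 long, along the front edge of the cover's flat roof, on its top face (feet half way; true height within 6 mm). Axes as scale. The place to press the cover down. Clear cover with grey edges: box 120 x 120 x 46 mm, open below, centred over the pan, bottom 1 mm above the deck.
- hinge_spot (a point): Middle of the cover's hinge line, which runs along y of scale at the cover's rear lower edge, 63 mm behind the pan's centre and 46 mm below the shut roof's top (feet half way; true height within 6 mm). Wide open, the roof stands nearly upright behind it: its outer face is 45 mm (low) to 68 mm (top edge) behind the hinge and reaches 113 mm above it.
- cover (a joint): Angle of the cover, rad: 0 shut and latched, 1.75 wide open (stop). Freed, it flies open in 0.5 s; a spring keeps it open (1 to 3 N at the bar pushes it over, from behind). Closing, it meets the latch hook at about 0.07; pressed on the bar, the force rises to 8 to 12 N, drops as the hook yields at about 0.04; the hook snaps over it at 0; firm stop at -0.012. Let go sooner, it springs open.
- red_stone_mid (a point): Centre (half-way up) of the dark red polished stone to be weighed: round, flat below, domed on top, 32 mm across and 19.5 mm high, about 30 g; its sides are upright from 3 to 10 mm above its flat base. z is its upright axis. Lies loose on the bench. The stone is the same all round, so its yaw means nothing.
- teal_stone_mid (a point): Centre of a teal green stone of the same shape and size; it lies near the red one and stays where it is.
- spool_mid (a point): Centre of an upright spool of black cord with white ends, 52 mm across, 56 mm high; not to be disturbed.
- dish: White dish with a blue rim, 130 mm across, 40 mm high, with coloured pebbles; origin at the centre of its underside; not to be disturbed.

How it is judged:
On the way, in this order (a step that is already met when the one before it is completed fails the run):
1. the cover has sprung open (above 1.5 rad) (value of joint cover above 1.5 rad), for 0.2 s.
2. the red stone stands flat on the pan, its centre within 15 mm of the pan's, let go, with the cover still open (horizontal distance between red_stone_mid and pan_spot below 0.015 m and z of red_stone_mid in the frame of scale between 0.056 and 0.075 m and angle between red_stone_mid's own z axis and vertical below 0.12 rad and contact force between red_stone and the fingers below 0.05 N and linear speed of red_stone below 0.02 m/s and value of joint cover above 1 rad), for 0.2 s.
At the end, for the whole second after the job is handed in: The cover is shut and latched (within 0.03 rad of shut) and still, and the red stone stands at rest, flat on the pan with its centre within 15 mm of the pan's, let go (horizontal distance between red_stone_mid and pan_spot below 0.015 m and z of red_stone_mid in the frame of scale between 0.056 and 0.075 m and angle between red_stone_mid's own z axis and vertical below 0.12 rad and contact force between red_stone and the fingers below 0.05 N and linear speed of red_stone below 0.02 m/s and value of joint cover below 0.03 rad and velocity of joint cover between -0.1 and 0.1 rad/s); the robot touches nothing.
It fails at once if the robot presses on any part of the scale with more than 22 N (contact force between scale and the fingers above 22 N or contact force between scale and the arm above 22 N).
It fails at once if the stone is pressed or dropped on the scale with more than 10 N (contact force between red_stone and scale above 10 N).
It fails at once if the teal stone, the spool or the dish is moved by more than 20 mm (distance of any of teal_stone_mid, spool_mid, dish from where it was at the start of the episode above 0.02 m).
It also fails if it takes over 67 s, if anything falls off the work surface, if the arm or the gripper's body presses on something with over 40 N, if the wrist force passes 120 N, or if a joint passes its speed limit or range.

### The arm

A 7-joint arm with a two-finger parallel gripper is mounted at the origin on the work surface. World frame = base frame: x ahead of the robot, y to its left, z up, the work surface at z = 0. Lengths are in m, angles in rad, forces in N, time in s.
With the tool pointing down it reaches from about 0.425 to 1.025 m from the base axis. Payload 3.6 kg.
Tool frame: the origin (TCP) lies midway between the tips of the shut fingers; the grasp point (between the pads) lies 19 mm behind it; z points along the fingers, y is the line along which they close (so a half turn about z gives the same grasp; the last joint's range is limited). The gripper opens to 85 mm and grips with 20 to 120 N. Pads are 22 mm wide; open, the fingers measure 114 mm over their backs; the gripper's body (76 mm by 85 mm) begins 54 mm behind the grasp point. The pads swing forward as they close: fully open they stand 13 mm farther back than shut.
Start: joints at [1.085, 0.591, 0.048, 1.609, -0.033, 0.943, -0.034], TCP at [0.278, -0.67, 0.231] pointing down, gripper open.
Joint ranges: [-2.69, 2.69], [-0.47, 2.24], [-1.27, 1.36], [0.19, 2.51], [-1.53, 4.68], [0.08, 2.07], [-3.09, 3.09]. Speed limits (rad/s): [2.57, 2.57, 3.14, 3.14, 3.14, 3.14, 3.14].

### API

Orientations are given as a unit quaternion [x, y, z, w].
In Python, from bench import move_pose, movel, move_j, command_gripper, sleep, ik, camera, camera_model, MotionError, sign_off, current_time_s, current_qpos, current_qd, current_effort, current_ee_pos, current_eef_rot, current_ft_force, current_torque, current_grip_width, current_gripper_force gives the robot as it stands. Calls block until the motion is done:
- move_pose(position, orientation): joint-space move of the TCP to a pose.
- movel(position, ori=None, speed=0.15): straight line of the TCP; ori=None keeps the orientation; speed is the mean speed in m/s.
- move_j(angles): joint-space move.
- command_gripper(opening, newtons=None): finger opening in m; newtons is the grip in N (None keeps the last); returns when the fingers have stopped.
- sleep(seconds).
- ik(position, orientation): joint angles nearest the present ones, or None.
- camera(name): name is "side" or "top"; returns the picture (480x640x3 uint8, red, green, blue); there is no depth.
- camera_model(name): a dict with "mtx" (3x3 intrinsics, pixels), "eye" and "attitude" of the camera in the world. Camera axes: x right, y down, z forward; pixel columns grow to the right and rows downward; lengths in m; the calibration is good to about 2 mm. A picture is of the moment at which its call begins. camera_model takes no time and is no camera call.
A pose or a line that the arm cannot do raises MotionError and nothing moves.
- sign_off(): hands the job in; it is judged then, once.
Readings, each from a call of its own:
- current_time_s(): time.
- current_qpos(): joint angles.
- current_qd(): joint speeds.
- current_effort(): joint torques, N m.
- current_ee_pos(): TCP position.
- current_eef_rot(): TCP orientation.
- current_ft_force(): force on the tool from outside, world axes, zero at the start.
- current_torque(): the same for the moment, N m.
- current_grip_width(): finger opening in m.
- current_gripper_force(): force on a finger pad.
Only numpy, scipy, OpenCV 4.12 (cv2) and the standard library are available. Lean on these libraries where they do the work, as an engineer would, in place of code of your own. Each camera call takes 0.05 s, during which the arm holds its last target. There are 200 camera calls.

## Working session

There is one attempt and no reset: what is moved stays moved. The work goes in short steps, each a Python script; the robot and the scene stay as the last script left them, time stands still between calls to the robot, and variables do not carry over. Pictures are saved under pics/ and viewed, at most 10 in all, crops included, and the job is handed in when it is done.

```bash
ls; mkdir -p pics; python3 - <<'E'
from bench import *
import cv2,numpy as np
for n in("side","top"):
    im=camera(n); cv2.imwrite(f"pics/{n}0.png",im[:,:,::-1]); print(n,camera_model(n))
print(current_time_s(),current_ee_pos(),current_eef_rot(),current_grip_width(),current_ft_force())
E
```

```text
pics
side {'mtx': array([[528.38391781,   0.        , 313.47079531],
       [  0.        , 528.38391781, 245.79882524],
       [  0.        ,   0.        ,   1.        ]]), 'eye': array([ 0.58291692, -0.73493355,  0.83030987]), 'attitude': array([ 0.92315583, -0.00756466,  0.00274152, -0.38434174])}
top {'mtx': array([[526.62313574,   0.        , 314.67692876],
       [  0.        , 526.62313574, 237.36751927],
       [  0.        ,   0.        ,   1.        ]]), 'eye': array([0.37811577, 0.03419322, 1.38776202]), 'attitude': array([ 0.71455054, -0.69349712,  0.07287188, -0.05629352])}
0.1 [ 0.27722536 -0.66909962  0.2302543 ] [ 9.80767250e-01  1.95178255e-01 -2.69486802e-04 -9.89126359e-04] 0.08533783836806419 [-1.10993092 -0.21806629 -0.85430035]
```

View pics/side0.png

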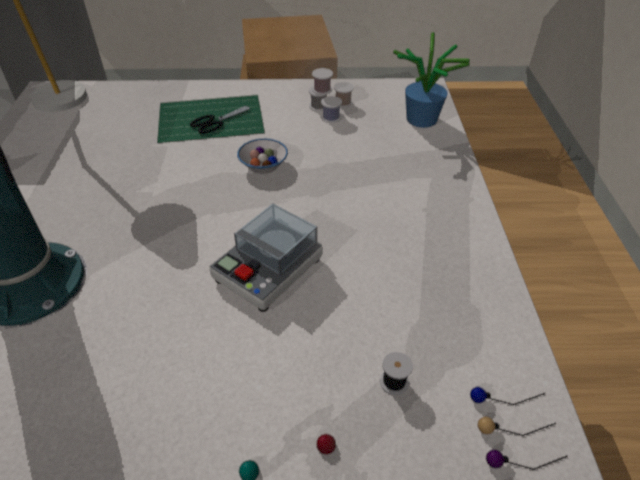

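View pics/top0.png

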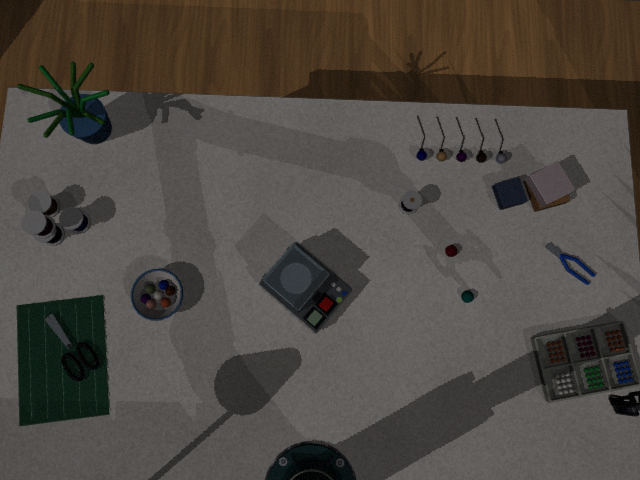

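The side view shows the scale around (265,260) with its red button at (244,272), the red stone at (326,444), teal at (249,470) and the spool at (397,372). The top view shows the pan at (297,273), button at (327,303), red stone at (452,251), teal at (468,296).

```bash
cat > h.py <<'E'
from bench import *
import cv2,numpy as np
from scipy.spatial.transform import Rotation as R
def ray(n,uv):
    m=camera_model(n); d=np.linalg.inv(m["mtx"])@[uv[0],uv[1],1]
    d=R.from_quat(m["attitude"]).as_matrix()@d; return m["eye"],d/np.linalg.norm(d)
def onz(n,uv,z):
    e,d=ray(n,uv); return e+d*(z-e[2])/d[2]
def tri(uvs,uvt):
    e1,d1=ray("side",uvs); e2,d2=ray("top",uvt)
    s=np.linalg.lstsq(np.c_[d1,-d2],e2-e1,rcond=None)[0]
    p,q=e1+s[0]*d1,e2+s[1]*d2; return (p+q)/2,np.linalg.norm(p-q)
def blobs(im,lo,hi,amin=15):
    h=cv2.cvtColor(im,cv2.COLOR_RGB2HSV); m=cv2.inRange(h,lo,hi)
    n,l,s,c=cv2.connectedComponentsWithStats(m)
    return [(c[i].round(1),s[i].tolist()) for i in range(1,n) if s[i,4]>=amin]
E
python3 - <<'E'
from h import *
for n in("side","top"):
    im=cv2.imread(f"pics/{n}0.png")[:,:,::-1].copy()
    print(n,"red");[print(b) for b in blobs(im,(0,150,50),(6,255,255))+blobs(im,(172,150,50),(180,255,255))]
    print("teal");[print(b) for b in blobs(im,(75,120,40),(95,255,255))]
print(tri((244,272),(327,303)),tri((326,444),(452,251)))
a=cv2.imread("pics/side0.png")[200:310,200:330]; b=cv2.imread("pics/top0.png")[235:335,250:360]
f=lambda x,k:cv2.convertScaleAbs(cv2.resize(x,None,fx=k,fy=k,interpolation=cv2.INTER_CUBIC),alpha=1.5)
a=f(a,3.5);b=f(b,3); o=np.zeros((385,800,3),np.uint8);o[:385,:455]=a;o[:300,460:790]=b
cv2.imwrite("pics/crop0.png",o)
E
```

```text
side red
(array([243.5, 271.6]), [234, 264, 19, 16, 165])
(array([325.2, 443.6]), [318, 435, 17, 18, 214])
teal
(array([ 38.9, 309.5]), [36, 307, 7, 6, 15])
(array([  4.1, 314.7]), [3, 311, 5, 9, 16])
(array([248.4, 470.4]), [240, 461, 18, 19, 278])
top red
(array([325.5, 303.5]), [319, 297, 14, 13, 80])
teal
(array([ 0.4572578 , -0.02935642,  0.05936669]), np.float64(0.0013299362497388772)) (array([ 0.60800561, -0.36076872,  0.01384446]), np.float64(0.0005267434544788271))
```

View pics/crop0.png

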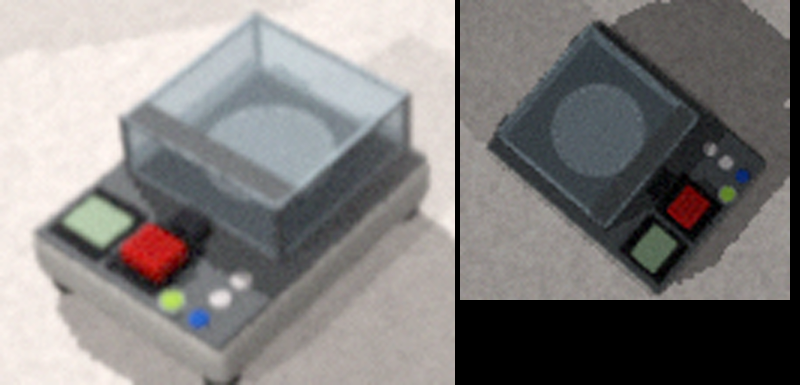

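The crop shows, left, the side view: roof corners at (256,12), (410,95), (277,205), (122,118), and the bar at the front by the red button. On the right is the top view: roof corners (500,130), (597,25), (697,118), (607,225), pan centre (599,130), button (688,206).

```bash
python3 - <<'E'
from h import *
S=np.array([(256,12),(410,95),(277,205),(122,118)])/3.5+200
T=(np.array([(500,130),(597,25),(697,118),(607,225)])-[460,0])/3+[250,235]
P=[]
for s,t in zip(S,T): p,e=tri(s,t);P.append(p);print(p.round(4),round(e,4))
P=np.array(P);print("roofc",P.mean(0),[np.linalg.norm(P[i]-P[i-1]).round(3) for i in range(4)])
bt,e=tri((243.5,271.6),(325.8,303.5));print("button",bt,e)
pt=onz("top",(296.3,278.3),.056);ps=onz("side",(200+273/3.5,200+150/3.5),.056);print("pan",pt,ps)
for a in(P[1]-P[2]+0,P[0]-P[3],-(P[3]-P[0])): print("ax",np.degrees(np.arctan2(a[1],a[0])))
a=P[0]-P[1];print("ax from y", np.degrees(np.arctan2(a[1],a[0]))-90); a=P[3]-P[2];print(np.degrees(np.arctan2(a[1],a[0]))-90)
a=P.mean(0)-bt;print("pan-but",np.degrees(np.arctan2(a[1],a[0])),np.linalg.norm(a[:2]))
print("red",onz("side",(325.2,443.6),.01),onz("top",(452,251),.01),"teal",onz("side",(248.4,470.4),.01))
im=cv2.imread("pics/top0.png")[:,:,::-1].copy()
print(blobs(im,(0,120,30),(10,255,255)),blobs(im,(170,100,30),(180,255,255)),blobs(im,(75,100,30),(95,255,255)))
E
```

```text
[0.5105 0.1298 0.1005] 0.0006
[0.6014 0.0541 0.0999] 0.0023
[ 0.5268 -0.0305  0.0972] 0.0018
[0.4366 0.0402 0.0977] 0.0003
roofc [0.5188379  0.04839343 0.09881013] [np.float64(0.116), np.float64(0.118), np.float64(0.113), np.float64(0.115)]
button [ 0.45595312 -0.02648038  0.05743842] 0.00150287650005853
pan [0.51804275 0.04990707 0.056     ] [0.52082207 0.05488109 0.056     ]
ax 48.59537048288524
ax 50.468255121846674
ax 50.468255121846674
ax from y 50.171273842455804
51.90131167989429
pan-but 49.97387837720062 0.09777823621563805
red [ 0.60712512 -0.35826602  0.01      ] [ 0.60838575 -0.36191249  0.01      ] teal [ 0.48727957 -0.39892745  0.01      ]
[(array([325.6, 303.2]), [319, 297, 14, 13, 89]), (array([164.9, 302.3]), [161, 298, 10, 10, 68]), (array([619.7, 348.3]), [615, 346, 10, 5, 27])] [(array([449.6, 251.5]), [446, 247, 9, 10, 45])] [(array([466.5, 297.8]), [462, 294, 11, 8, 56]), (array([ 92.2, 298.9]), [88, 297, 10, 7, 21]), (array([ 75.2, 302.2]), [73, 299, 6, 8, 16]), (array([ 84.9, 302.2]), [81, 299, 10, 6, 18]), (array([ 60.7, 307.5]), [57, 300, 9, 16, 45]), (array(
[... 945 characters left out ...]
 40.3, 379.7]), [36, 370, 12, 19, 63]), (array([ 48.1, 374.8]), [45, 372, 7, 8, 24]), (array([ 68.4, 382. ]), [61, 374, 15, 17, 71]), (array([ 29.3, 381.2]), [25, 377, 12, 10, 26]), (array([ 54.4, 379.8]), [52, 377, 7, 7, 19]), (array([ 21.6, 382.8]), [19, 379, 7, 8, 21]), (array([ 75.8, 391.3]), [60, 379, 29, 22, 101]), (array([ 97.9, 390.5]), [85, 378, 23, 26, 156]), (array([ 32.4, 384.6]), [31, 381, 4, 9, 20]), (array([ 55.9, 385.4]), [47, 382, 19, 8, 45]), (array([ 38.4, 392.1]), [34, 387, 9, 11, 27]), (array([ 56. , 393.7]), [50, 387, 12, 13, 31]), (array([ 45.6, 393.3]), [43, 389, 6, 10, 22]), (array([ 24.4, 397.1]), [20, 392, 10, 12, 38]), (array([ 33.3, 407.8]), [32, 404, 4, 9, 19])]
```

```bash
cat >> h.py <<'E'
YAW=np.radians(50); PAN=np.array([.5185,.049]); AX=np.array([np.cos(YAW),np.sin(YAW)]); AY=np.array([-AX[1],AX[0]])
def down(a): return np.array([np.cos(a/2),np.sin(a/2),0,0])
def sc(x,y,z): return np.r_[PAN+x*AX+y*AY,z]
def fz(n=4): return np.mean([current_ft_force() for _ in range(n)],axis=0)
def feel(p,zstop,fmax,base,step=.0005,speed=.02,stop_on_contact=None):
    """step down from p; log (z, actual z, force); stop at fmax or zstop"""
    log=[]; z=p[2]
    while z>zstop:
        z-=step; movel([p[0],p[1],z],speed=speed); f=(fz()-base)[2]; log.append((round(z,4),round(float(current_ee_pos()[2]),4),round(float(f),2)))
        if f>fmax: break
    return log
E
python3 - <<'E'
from h import *
t=current_time_s(); a=[current_ft_force() for _ in range(6)];print(np.array(a).round(2),current_time_s()-t)
p=sc(-.102,0,.16)
for y in(YAW,YAW+np.pi): print(y,ik(p,down(y)),ik(sc(.14,0,.25),down(y)))
command_gripper(0.0,30)
move_pose(p,down(YAW) if ik(p,down(YAW)) is not None else down(YAW+np.pi))
movel(sc(-.102,0,.075)); print(current_time_s(),current_ee_pos(),current_qpos())
a=np.array([current_ft_force() for _ in range(6)]);print(a.round(2))
E
```

```text
[[-1.11 -0.22 -0.85]
 [-1.11 -0.22 -0.85]
 [-1.11 -0.22 -0.85]
 [-1.11 -0.22 -0.85]
 [-1.11 -0.22 -0.85]
 [-1.11 -0.22 -0.85]] 0.0
0.8726646259971648 [ 0.10997791  0.37708994 -0.18374748  2.25837638  0.1368014   0.51592084
 -0.87842648] [-0.06103795  0.47038251 -0.36796974  1.80688511  0.20924592  0.9024919
 -1.22101916]
4.014257279586958 [ 0.75470625  0.58245322 -1.07215546  2.23387686  0.77198874  0.7650127
  1.59293154] [ 0.36957093  0.66588959 -1.07108868  1.78883479  0.6564984   1.09380829
  1.50907383]
3.9583 [ 0.45329818 -0.02929892  0.07520415] [ 0.05205672  0.54038737 -0.11522442  2.31152728  0.20304184  0.29798967
 -0.93966217]
[[-0.28 -0.57  0.46]
 [-0.28 -0.57  0.46]
 [-0.28 -0.57  0.46]
 [-0.28 -0.57  0.46]
 [-0.28 -0.57  0.46]
 [-0.28 -0.57  0.46]]
```

```bash
python3 - <<'E'
from h import *
b=[]
for _ in range(5): sleep(.03); b.append(current_ft_force())
b=np.array(b);print(b.std(0).round(2)); b=b.mean(0)
p=sc(-.102,0,.075); z=p[2]; c=None; pk=0
while z>.047:
    z-=.0005; movel([p[0],p[1],z],speed=.02); f=(current_ft_force()-b)[2]; print((round(z,4),round(f,1)),end=' ')
    if c is None and f>1.0: c=z
    if f>11 or (c and z<c-.0062): break
print(c,current_time_s())
im=camera("side");cv2.imwrite("pics/side1.png",im[:,:,::-1])
movel(sc(-.102,0,.12)); print(current_time_s())
im=camera("side");cv2.imwrite("pics/side2.png",cv2.resize(im[120:340,130:410,::-1],None,fx=2,fy=2))
E
```

```text
[0.38 0.07 0.2 ]
(np.float64(0.0745), np.float64(0.4)) (np.float64(0.074), np.float64(0.7)) (np.float64(0.0735), np.float64(0.6)) (np.float64(0.073), np.float64(0.2)) (np.float64(0.0725), np.float64(-0.2)) (np.float64(0.072), np.float64(0.0)) (np.float64(0.0715), np.float64(0.7)) (np.float64(0.071), np.float64(-0.3)) (np.float64(0.0705), np.float64(-0.1)) (np.float64(0.07), np.float64(0.5)) (np.float64(0.0695), np.float64(0.3)) (np.float64(0.069), np.float64(-0.2)) (np.float64(0.0685), np.float64(0.3)) (np.float64(0.068), np.float64(0.1)) (np.float64(0.0675), np.float64(-0.0)) (np.float64(0.067), np.float64(-0.8)) (np.float64(0.0665), np.float64(-0.4)) (np.float64(0.066), np.float64(0.2)) (np.float64(0.0655), np.float64(-0.6)) (np.float64(0.065), np.float64(0.1)) (np.float64(0.0645), np.float64(-0.5)) (np.float64(0.064), np.float64(-0.2)) (np.float64(0.0635), np.float64(0.0)) (np.float64(0.063), np.float64(-0.2)) (np.float64(0.0625), np.float64(-0.0)) (np.float64(0.062), np.float64(-0.2)) (np.float64(0.0615), np.float64(1.1)) (np.float64(0.061), np.float64(0.1)) (np.float64(0.0605), np.float64(-0.4)) (np.float64(0.06), np.float64(0.4)) (np.float64(0.0595), np.float64(-1.1)) (np.float64(0.059), np.float64(-0.0)) (np.float64(0.0585), np.float64(0.7)) (np.float64(0.058), np.float64(1.2)) (np.float64(0.0575), np.float64(2.1)) (np.float64(0.057), np.float64(2.3)) (np.float64(0.0565), np.float64(2.0)) (np.float64(0.056), np.float64(1.3)) (np.float64(0.0555), np.float64(0.8)) (np.float64(0.055), np.float64(1.2)) 0.061499999999999985 14.125
14.7583
```

View pics/side2.png

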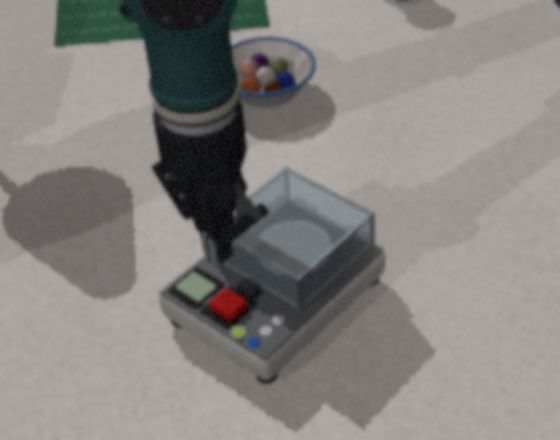

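The picture shows the cover still shut and the gripper above the button: an early noise reading stopped the press about 3 mm in. First real contact was at z≈0.058. I'll press again, deeper and in fewer steps.

```bash
python3 - <<'E'
from h import *
b=current_ft_force(); p=sc(-.102,0,0)
movel([p[0],p[1],.06],speed=.15)
for z in(.0545,.0535,.0527,.052,.0515,.051):
    movel([p[0],p[1],z],speed=.03); f=(current_ft_force()-b)[2]; print(z,round(f,1),current_time_s())
    if f>8: break
movel([p[0],p[1],.16],speed=.25); print(current_time_s())
im=camera("side");cv2.imwrite("pics/side3.png",cv2.resize(im[120:340,130:410,::-1],None,fx=2,fy=2))
E
```

```text
0.0545 2.1 15.6917
0.0535 2.6 15.9417
0.0527 3.7 16.1917
0.052 2.6 16.4417
0.0515 17.2 16.6917
17.275
```

View pics/side3.png

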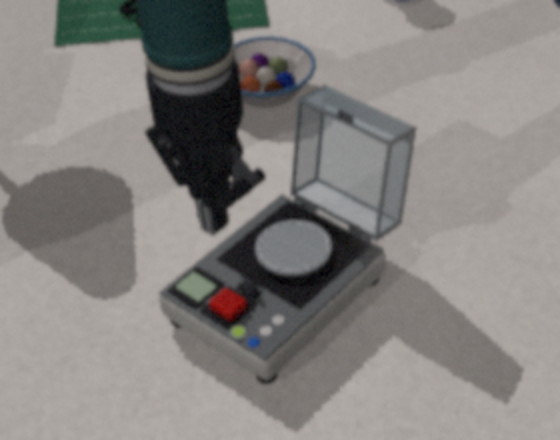

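The cover is wide open, and the bare pan is centred at (292,247) in the crop, which is (276,243.5) in the full image. Next I pick up the red stone.

```bash
python3 - <<'E'
from h import *
print("pan",onz("side",(276,243.5),.0563))
r=(onz("side",(325.2,443.6),.010)[:2]+onz("top",(450.5,251.3),.010)[:2])/2;print(r)
q=down(YAW)
print(ik([*r,.12],q),current_time_s())
move_pose([*r,.12],q); command_gripper(.06,20)
print(current_time_s())
im=camera("side");cv2.imwrite("pics/side4.png",cv2.resize(im[330:480,220:440,::-1],None,fx=3,fy=3))
E
```

```text
pan [0.51672997 0.0527278  0.0563    ]
[ 0.60728645 -0.35806763]
[ 0.5647656   0.69074499 -0.14770776  1.72505188  0.14011811  0.73606471
 -0.35170201] 17.325
19.2917
```

View pics/side4.png

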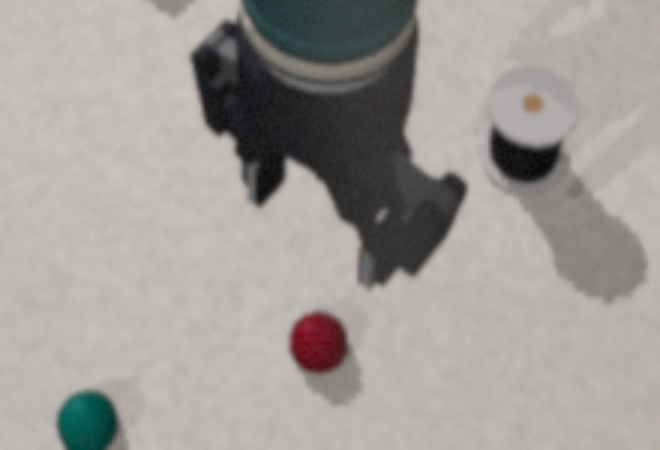

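The open fingers straddle the red stone at (318,342); the spool and teal stone are clear. I'll grasp, carry and place.

```bash
python3 - <<'E'
from h import *
r=np.array([.6073,-.3581]); P=np.array([.518,.0505]); q=down(YAW)
movel([*r,.0015],speed=.15); command_gripper(0.0,20)
print("w",current_grip_width(),current_gripper_force(),current_time_s())
movel([*r,.15],speed=.3)
if current_grip_width()<.025: raise SystemExit("no grasp")
move_pose([*P,.16],q); movel([*P,.0605],speed=.1); sleep(.1)
b=current_ft_force(); print(b,current_time_s(),current_grip_width())
for z in np.arange(.0598,.0552,-.0005):
    movel([*P,z],speed=.02); f=(current_ft_force()-b)[2]; print((round(z,4),round(f,1)),end=' ')
    if f>1.6: break
print(current_time_s())
im=camera("side");cv2.imwrite("pics/side5.png",cv2.resize(im[120:340,130:410,::-1],None,fx=2,fy=2))
E
```

```text
w 0.030925736722633157 19.86434074875433 20.65
[-0.95436655 -0.51596803 -0.52883517] 24.075 0.030531143541575226
(np.float64(0.0598), np.float64(-0.3)) (np.float64(0.0593), np.float64(-0.2)) (np.float64(0.0588), np.float64(0.6)) (np.float64(0.0583), np.float64(1.8)) 25.075
```

View pics/side5.png

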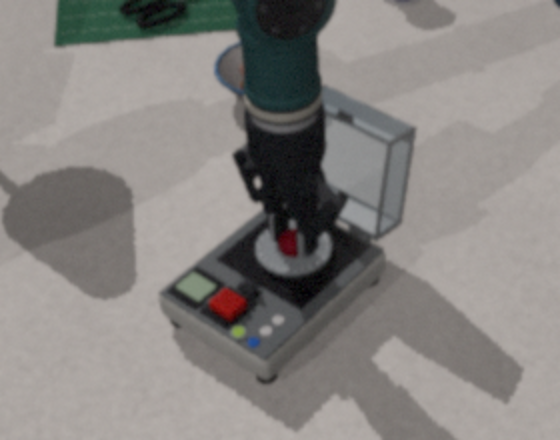

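The stone sits between the fingers at the pan's centre, around (290,243), and the force shows it touching. I'll lower slightly to confirm, then release.

```bash
python3 - <<'E'
from h import *
P=np.array([.518,.0505])
f0=current_ft_force()[2]
movel([*P,.0579],speed=.02); print(current_ft_force()[2]-f0, current_ft_force()[2]+.53)
command_gripper(.055,20); sleep(.1); movel([*P,.11],speed=.1); movel([*P,.27],speed=.3); print(current_time_s())
im=camera("side");cv2.imwrite("pics/side6.png",cv2.resize(im[150:340,180:410,::-1],None,fx=3,fy=3))
print(blobs(im,(0,120,40),(8,255,255))+blobs(im,(172,120,40),(180,255,255)))
E
```

```text
1.1780626625147599 3.68670955758221
27.1917
[(array([253.7, 160.2]), [251, 157, 6, 8, 17]), (array([243.6, 271.5]), [234, 264, 20, 17, 180]), (array([276. , 240.9]), [270, 235, 14, 13, 134])]
```

View pics/side6.png

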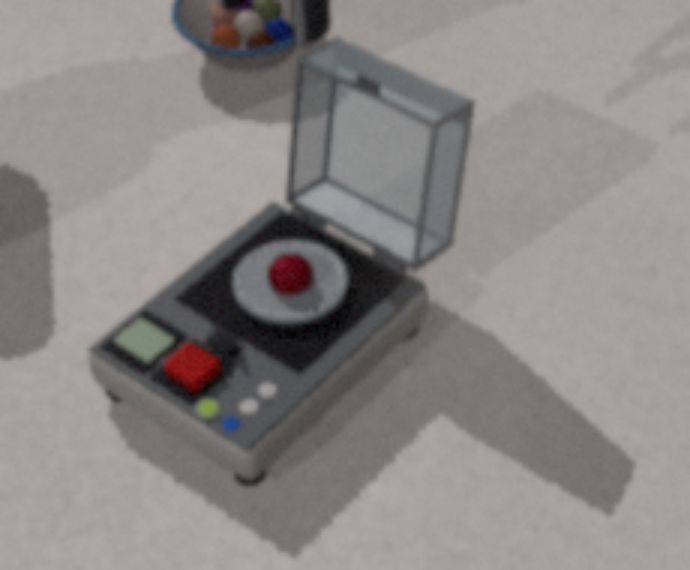

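The stone stands centred on the pan at (290,273), with the cover still open. Next I go behind the cover and swing it over.

```bash
cat > c.py <<'E'
import h; from h import *
h.PAN=np.array([.518,.0495]); Q=down(YAW); ZH=.0473; T=.011
def tcp(th,r=.112): 
    return h.sc(.063-r*np.cos(th)+.046*np.sin(th)+T*np.sin(th),0,ZH+r*np.sin(th)+.046*np.cos(th))
E
python3 - <<'E'
from c import *
pts=[tcp(t) for t in np.arange(1.7,.1,-.2)]
a=h.sc(.175,0,.27); bq=ik(a,Q); print(bq,all(ik(p,Q) is not None for p in pts))
command_gripper(0,20); move_pose(a,Q); movel(h.sc(.175,0,tcp(1.75)[2]),speed=.2); sleep(.1)
b=current_ft_force(); np.save("b.npy",b); print(current_time_s())
movel(tcp(1.75)+np.r_[.004*AX,0],speed=.1)
for t in np.arange(1.7,.75,-.2):
    movel(tcp(t),speed=.08); f=current_ft_force()-b; print(round(t,2),(f[:2]@AX).round(1),f[2].round(1),round(current_time_s(),2))
    if np.linalg.norm(f)>8: print("STOP");break
im=camera("side");cv2.imwrite("pics/side7.png",cv2.resize(im[90:340,130:410,::-1],None,fx=2,fy=2))
E
```

```text
[-0.20595725  0.47219386 -0.20961527  1.72823181  0.11634572  0.95327953
 -1.15889849] True
29.3917
1.7 0.7 -0.4 30.12
1.5 1.2 -1.0 30.57
1.3 0.8 -0.5 31.03
1.1 2.0 -0.7 31.49
0.9 -0.1 0.4 31.96
```

View pics/side7.png

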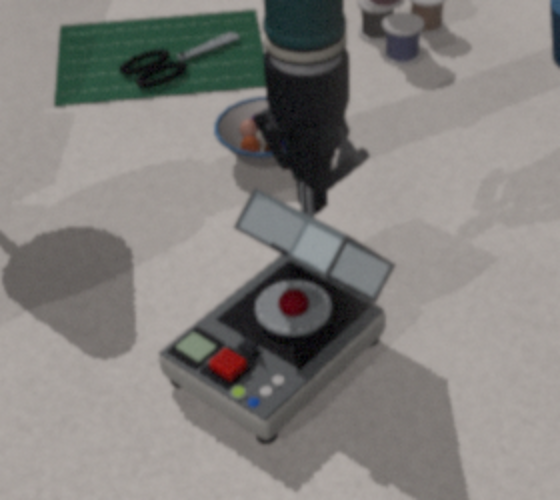

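The cover has swung part of the way over with the finger behind it, and the stone is undisturbed. I'll continue, then press the bar with force limits.

```bash
python3 - <<'E'
from c import *
b=np.load("b.npy")
ok=True
for t in (.7,.5,.35,.22,.14,.1):
    movel(tcp(t,.113),speed=.08); f=current_ft_force()-b; print(t,(f[:2]@AX).round(1),f[2].round(1),round(current_time_s(),2))
    if np.linalg.norm(f)>9: ok=False; print("STOP");break
if ok:
    p=h.sc(-.050,0,0); z=ZH+.046+.0085; z0=ZH+.046; movel([p[0],p[1],z],speed=.04)
    while z>z0-.003:
        z-=.0006 if z>z0+.001 else .0003
        movel([p[0],p[1],z],speed=.03); f=(current_ft_force()-b)[2]; print(((z-z0)*1e3).round(1),f.round(1),end='; ')
        if f>13 or (z<z0+.0015 and f>8): break
print(current_time_s())
im=camera("side");cv2.imwrite("pics/side8.png",cv2.resize(im[90:340,130:410,::-1],None,fx=2,fy=2))
E
```

```text
0.7 -0.3 1.9 32.48
0.5 -0.2 1.7 32.96
0.35 -2.0 1.9 33.35
0.22 -1.6 2.9 33.71
0.14 -1.0 2.4 33.98
0.1 -1.0 1.9 34.23Traceback (most recent call last):
  File "<stdin>", line 11, in <module>
AttributeError: 'float' object has no attribute 'round'
```

```bash
python3 - <<'E'
from c import *
b=np.load("b.npy")
p=h.sc(-.050,0,0); z0=ZH+.046; z=z0+.0079
while z>z0-.003:
    z-=.0006 if z>z0+.001 else .0003
    movel([p[0],p[1],z],speed=.03); f=(current_ft_force()-b)[2]; print(f"{(z-z0)*1e3:.1f} {f:.1f}",end='; ')
    if f>13 or (z<z0+.0015 and f>8): break
print(current_time_s())
E
```

```text
7.3 5.6; 6.7 3.9; 6.1 3.5; 5.5 6.3; 4.9 5.8; 4.3 5.8; 3.7 4.6; 3.1 3.5; 2.5 3.0; 1.9 1.1; 1.3 -0.7; 0.7 -0.5; 0.4 -0.2; 0.1 -0.9; -0.2 -1.0; -0.5 0.8; -0.8 1.6; -1.1 2.5; -1.4 1.8; -1.7 3.7; -2.0 4.5; -2.3 5.5; -2.6 6.7; -2.9 9.2; 40.8
```

```bash
python3 - <<'E'
from c import *
p=h.sc(-.050,0,0)
movel([p[0],p[1],.12],speed=.05); movel([p[0],p[1],.28],speed=.3); sleep(.3); print(current_time_s())
im=camera("side");cv2.imwrite("pics/side8.png",cv2.resize(im[150:340,180:410,::-1],None,fx=3,fy=3))
E
```

```text
42.525
```

View pics/side8.png

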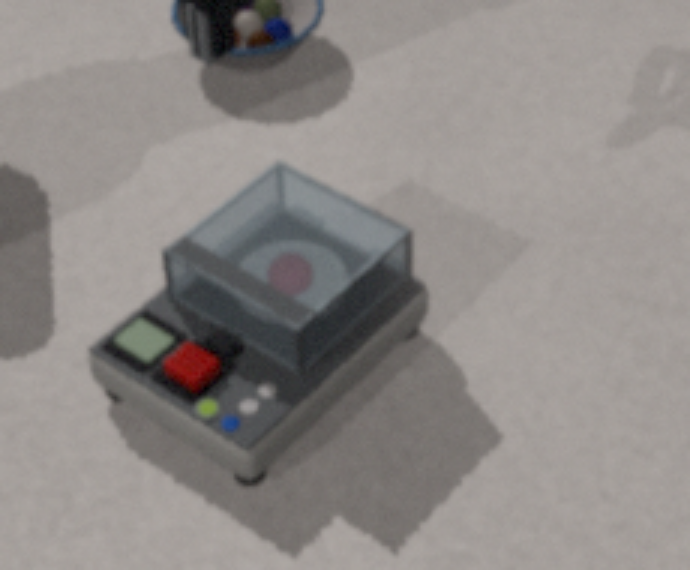

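The cover stays shut, with its bar at about (245,278), and the stone is centred on the pan beneath it at (290,273). The gripper is clear of everything, so I'm handing in.

```bash
python3 -c "
from bench import *
print(sign_off())"
```

```text
the job is handed in; nothing more can be done
None
```

The job was handed in at about 42.5 s: the red stone sits centred on the pan under the shut cover, which stayed closed when the arm let go; the only high force was a single 17 N reading at the button's stop, above the 15 N you asked for but below the 22 N limit.

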